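# Uncover the hinge well of a snowshoe binding

### The arm

A 6-joint arm with a two-finger parallel gripper is mounted at the origin on the work surface. World frame = base frame: x ahead of the robot, y to its left, z up, the work surface at z = 0. Lengths are in m, angles in rad, forces in N, time in s.
With the tool pointing down it reaches from about 0.35 to 1 m from the base axis. Payload 7.1 kg.
Tool frame: the origin (TCP) lies midway between the tips of the shut fingers; the grasp point (between the pads) lies arm.grasp_offset behind it (arm.grasp_offset is the distance from the TCP to the grasp point, in m); z points along the fingers, y is the line along which they close (so a half turn about z gives the same grasp; the last joint's range is limited). The gripper opens to 85 mm and grips with 20 to 120 N. Pads are 22 mm wide; open, the fingers measure 114 mm over their backs; the gripper's body (76 mm by 85 mm) begins 54 mm behind the grasp point. The pads swing forward as they close: fully open they stand 13 mm farther back than shut.
Start: joints at [-1.137, 0.423, 1.63, -0, 1.089, -0.019], TCP at [0.273, -0.562, 0.231] pointing down, gripper open.
Joint ranges: [-3, 3], [-0.9, 2.11], [0.09, 2.58], [-1.31, 4.45], [0.11, 2.69], [-2.54, 2.54]. Speed limits (rad/s): [2.39, 2.39, 3.01, 3.14, 3.14, 3.14].

### API

Orientations are given as [roll, pitch, yaw] about the fixed x, y, z axes, in that order (R = Rz(yaw) Ry(pitch) Rx(roll)).
In Python, from workcell import arm gives the robot as it stands.
- The arm moves only by the tool creep_tool, called after "Emit:" as name(argument=value, ...), one argument or row to a line, values as JSON. Schema: {"type":"object","properties":{"moves":{"type":"array","items":{"type":"array","prefixItems":[{"type":"number"},{"type":"array","items":{"type":"number"},"minItems":3,"maxItems":3},{"type":"number"}],"minItems":3,"maxItems":3},"minItems":1,"maxItems":10},"squeeze":{"type":"number"},"only":{"type":"string"},"quiet":{"type":"boolean"},"lines":{"type":"string"}},"required":["moves"],"additionalProperties":false}. moves is a list of rows, 1 to 10 of them, each written [opening, [dx, dy, dz], turn]: the opening from 0.0 (shut) to 1.0 (fully open), then dx, dy, dz in fractions of the full range, 1 being 0.6 m, then a turn about the tool's z in parts of the range, where 1.0 means pi rad; each row is the pose to reach, as a shift and turn from the pose commanded when the call began, along the tool's axes at that moment; what a row does not reach only later rows make up. A row lasts 1/8 s, in which the tool goes at most 0.0625 m and 0.188 rad, less where a joint would pass 70% of its speed; a pose out of reach is approached as far as the arm can. The fingers move at their own pace and stop on an object; squeeze is the grip in N (left out, the last holds). Time passes only in rows, so rows that do not move let the fingers close. The tool returns the time, the measured TCP pose, the force, the opening and the grip force at its end. only (a regular expression) keeps the lines of the reply that match it, lines (a string "A,B") keeps lines A to B, and quiet returns only ok. A shift or turn number past 1, either way, is cut back to 1. Input that does not fit is refused with a message, and nothing moves.
- arm.get_state(): the state, without advancing time (a new reading comes with each control period).
- arm.grab_frame(name): name is "scene" or "top"; returns a dict with "img" (384x512x3 uint8, red, green, blue), "range_z" (384x512 float32, m along the optical axis (not along the pixel's ray), 0 where there is no reading), "fovy" (degrees; the focal length in pixels is half the picture's height over the tangent of half this angle, whatever the lens; pixels are square), "cx", "cy" (the principal point, pixels), "R" (3x3) and "t" (3): a world point X has camera coordinates R X + t. Camera axes: x right, y down, z forward; pixel columns grow to the right and rows downward; lengths in m; the calibration is good to about 2 mm. A picture is of the moment at which its call begins.
- arm.close_job(): hands the job in; it is judged then, once.
The state is a dict: "clock": time; "joints": joint angles; "qd": joint speeds; "tau": joint torques, N m; "ee_pos": TCP position; "tool_rot": TCP orientation; "force": force on the tool from outside, world axes, zero at the start; "torque": the same for the moment, N m; "grip_width": opening from 0.0 (shut) to 1.0 (fully open); "gripper_force": force on a finger pad.
Only numpy, scipy, OpenCV 4.12 (cv2) and the standard library are available. Lean on these libraries where they do the work, as an engineer would, in place of code of your own. Each camera call takes 0.05 s, during which the arm holds its last target. There are 200 camera calls.

### The job

The hinge block in the snowshoe binding has to be got at, but the cover is still snapped over it. With the fingertips press the snap tab down, keep it down until the cover starts to move, and push the released cover along its rails until it is wholly clear of them and lies flat on the amber footplate. Slide the cover, never lift it, and leave the other things on the bench where they are.

Things in the scene. Friction and masses are not known exactly. Their poses are not given: they have to be found in the camera images.
- binding_base: amber snowshoe binding base, 94 mm wide, 24 mm thick, screwed flat on a beech board 340 x 190 x 18 mm; fixed. Origin: middle of the board, at bench level. +x: along the base from the tab end to the round heel; +z up. In this frame (mm): its flat deck at z = 42, from x = -141 to 150; cover's seat x = -65 to 5; tab on the middle line, x = -119 to -68, its root boss x = -131 to -116, 8 high
- rail_exit (a point): on the deck's middle line at the open end of the rails, x = 5 mm in the base's frame. The two rails run from here 70 mm back to the tab end, where they are closed: the cover leaves only towards +x, on to the level footplate. Each rail stands 35 to 43 mm off the middle line, 10 mm high, its lip reaching in to 29.5 mm
- heel_end (a point): rounded end of the footplate, on the middle line at deck height, 145 mm beyond the open end of the rails; the end is a half circle of radius 47 mm
- snap_tab (a joint): amber springy tongue, hinged at its root 54 mm from the cover; angle in rad: 0 at rest, 0.13 fully pressed down (stop). Its nib behind the cover's end wall lets go beyond 0.07 and catches no more once the cover has moved 3 mm. About 2 N to start and 6 N to the stop at the pad's middle; springs up when let go
- tab_pad (a point): middle of the top of the tab's thumb pad, 24 mm from the cover's end wall, at rest 7 mm above the deck. The pad is 26 mm wide and 41 mm long (base x = -109 to -68 mm). At rest it slopes up to the cover, 4 to 10 mm above the deck; fully pressed it is level, 3 mm above the deck. The root boss is 28 mm behind its middle
- cover: dark grey nylon cover, a hollow box 70 (its x) x 56 x 20 mm with low ribs on top, a 4 mm high flange along each side reaching out to 34 mm from its middle, under the rail lips; about 70 g, loose, slides with some friction. Origin: middle of its underside, on the deck; axes as the base's. Seated, its origin is at x = -30 mm in the base's frame; wholly out of the rails from x = 40 mm on
- cover_end (a point): middle of the cover's upright end wall on the tab side (the wall to push), 10 mm above the deck; the wall is 56 mm wide and reaches from 1 to 20 mm above the deck
- wing_nut1: zinc wing nut, 35 mm over the wings, 17 mm high, lying on the mending board beside the base; loose, leave alone; origin under its middle
- wing_nut2: another such wing nut on the mending board; leave alone
- wing_nut3: another such wing nut on the mending board; leave alone
- hinge_block: loose cast aluminium hinge block, a U of 30 x 24 x 20 mm, on the mending board beside the base; leave alone; origin under its middle
- punch: round steel punch 12 mm thick and 130 mm long lying on the mending board at the other side of the base; leave alone; origin under its middle, its axis along its x
- mallet: mallet with wooden handle, 260 mm long, lying on the bench to the right; leave alone
- funnel_stand: tin funnel 110 mm wide in a wooden holder, 193 mm high in all, on the bench to the left; fixed

How it is judged:
On the way, in this order (a step that is already met when the one before it is completed fails the run):
1. the snap tab is pressed in far enough to let the cover go (value of joint snap_tab above 0.07 rad), for 0.1 s.
2. the cover is pushed wholly out of its rails (x of cover in the frame of binding_base above 0.041 m), for 0.1 s.
At the end, for the whole second after the job is handed in: the whole cover lies at rest clear of the rails (its origin 41 to 110 mm ahead of the board's middle along the base, within 20 mm of the middle line), flat on the footplate (tilt under 0.1 rad, underside on the deck), and the snap tab has sprung back up (x of cover in the frame of binding_base between 0.041 and 0.11 m and y of cover in the frame of binding_base between -0.02 and 0.02 m and z of cover in the frame of binding_base between 0.038 and 0.047 m and angle between cover's own z axis and vertical below 0.1 rad and linear speed of cover below 0.01 m/s and value of joint snap_tab below 0.02 rad); the robot touches nothing.
It fails at once if the cover is lifted more than 8 mm off the deck (z of cover in the frame of binding_base above 0.05 m).
It fails at once if a wing nut is shifted by more than 20 mm (distance of any of wing_nut1, wing_nut2, wing_nut3 from where it was at the start of the episode above 0.02 m).
It fails at once if the loose hinge block or the punch is shifted by more than 20 mm (distance of any of hinge_block, punch from where it was at the start of the episode above 0.02 m).
It fails at once if the mallet is shifted by more than 20 mm (distance of mallet from where it was at the start of the episode above 0.02 m).
It also fails if it takes over 35 s, if anything falls off the work surface, if the arm or the gripper's body presses on something with over 40 N, if the wrist force passes 120 N, or if a joint passes its speed limit or range.

## Working session

There is one attempt and no reset: what is moved stays moved. The work goes in short steps, Python scripts to look and compute and a tool call to move; the robot and the scene stay as the last step left them, time stands still between calls to the robot, and variables do not carry over. Pictures are saved under pics/ and viewed, at most 10 in all, crops included, and the job is handed in when it is done.

```bash
ls; mkdir -p pics
```

Run:
```python
from workcell import arm
import cv2,numpy as np
for n in("scene","top"):
    f=arm.grab_frame(n); cv2.imwrite(f"pics/{n}0.png",f["img"][:,:,::-1]); np.savez(f"{n}0.npz",**f)
    print(n,f["fovy"],f["cx"],f["cy"],(-f["R"].T@f["t"]).round(3),f["R"].round(3).tolist())
s=arm.get_state();print(s["clock"],s["ee_pos"],s["tool_rot"],s["force"],arm.grasp_offset)
```

```text
pics
workcell.py
scene 56.8766836591937 255.82491920029716 192.34131043097145 [ 1.084 -0.164  0.929] [[0.336, 0.942, 0.003], [0.799, -0.283, -0.53], [-0.499, 0.18, -0.848]]
top 57.070212956297375 258.19158193897704 192.42242726122896 [0.369 0.003 1.278] [[0.017, -1.0, -0.021], [-0.983, -0.013, -0.185], [0.185, 0.024, -0.982]]
0.1 [ 0.27323774 -0.56155811  0.23063622] [-3.14022142e+00 -5.84697094e-05  4.52744744e-01] [ 0.11523931 -0.94616039  0.23658007] 0.0187
```

View pics/scene0.png

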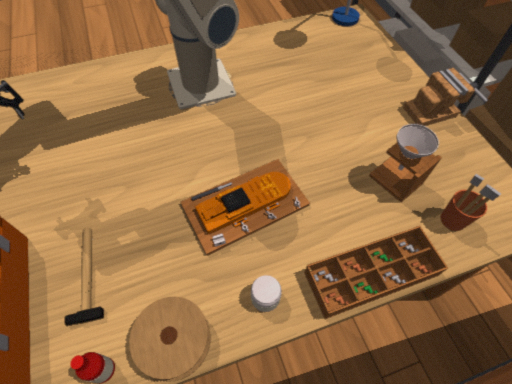

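View pics/top0.png

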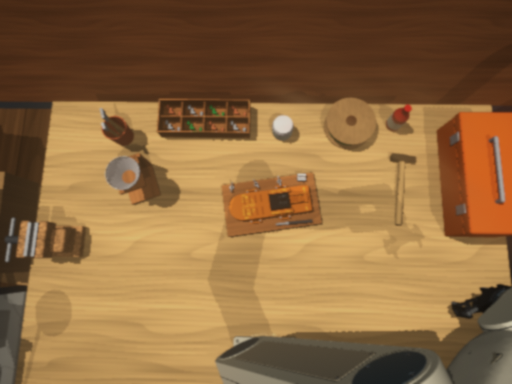

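The scene view shows the base at about (245,200), with its tab end on the left and the round heel on the right. The dark cover is near (236,200). In the top view the base is at about (272,203), with the cover at (280,202). Next I'll measure.

Create h.py:
```python
import numpy as np,cv2
def load(n,k="0"): return dict(np.load(f"{n}{k}.npz"))
def foc(f): return f["img"].shape[0]/2/np.tan(np.radians(float(f["fovy"]))/2)
def ray(f,uv,z):
    uv=np.atleast_2d(np.asarray(uv,float)); d=np.c_[(uv[:,0]-f["cx"])/foc(f),(uv[:,1]-f["cy"])/foc(f),np.ones(len(uv))]@f["R"]
    c=-f["R"].T@f["t"]; return c+d*((z-c[2])/d[:,2])[:,None]
def cloud(f):
    v,u=np.mgrid[:384,:512]; Z=f["range_z"]; p=np.stack([(u-f["cx"])/foc(f)*Z,(v-f["cy"])/foc(f)*Z,Z],-1)
    return (p-f["t"])@f["R"]
def proj(f,X):
    c=np.atleast_2d(X)@f["R"].T+f["t"]; return np.c_[c[:,0]/c[:,2]*foc(f)+f["cx"],c[:,1]/c[:,2]*foc(f)+f["cy"]]
```

Run:
```python
from h import *
for n,(x0,y0,x1,y1) in (("scene",(170,150,320,260)),("top",(212,165,332,245))):
    f=load(n); P=cloud(f); hsv=cv2.cvtColor(f["img"],cv2.COLOR_RGB2HSV)
    box=np.zeros((384,512),bool); box[y0:y1,x0:x1]=1
    amb=box&(hsv[...,0]<25)&(hsv[...,1]>200)&(hsv[...,2]>150)
    drk=box&(hsv[...,2]<60)
    print(n,amb.sum(),drk.sum(),"range ok",(f["range_z"][box]>0).mean())
    z=P[...,2]; print("amber z pct",np.percentile(z[amb],[5,25,50,75,95]).round(4)); print("dark z",np.percentile(z[drk],[10,25,50,75,90]).round(4))
    for m,zz,nm in((amb,.042,"amber"),(drk,.062,"cover")):
        cs,_=cv2.findContours(m.astype(np.uint8),0,2); c=max(cs,key=cv2.contourArea)
        W=ray(f,c[:,0,:],zz)[:,:2]; r=cv2.minAreaRect((W*1000).astype(np.float32)); print(nm,r)
    # board: non-table by depth
    m=box&(z>.011)&(z<.03); r=cv2.minAreaRect((P[m][:,:2]*1000).astype(np.float32)); print("board",r)
    c=f["img"][y0:y1,x0:x1,::-1]; cv2.imwrite(f"pics/{n}c.png",cv2.resize(c,None,fx=5,fy=5,interpolation=cv2.INTER_CUBIC))
```

```text
scene 1990 436 range ok 0.9963030303030304
amber z pct [0.0371 0.0393 0.0407 0.0425 0.0508]
dark z [0.0549 0.0587 0.0602 0.0614 0.0626]
amber ((564.2465209960938, -8.789627075195312), (98.02275848388672, 286.74078369140625), 9.287590980529785)
cover ((576.5449829101562, -44.43080520629883), (56.652896881103516, 69.70880889892578), 9.990455627441406)
board ((566.7671508789062, -13.318389892578125), (193.734130859375, 340.6206970214844), 8.648900032043457)
top 1343 0 range ok 0.9960416666666667
amber z pct [0.038  0.0405 0.0423 0.045  0.0521]Traceback (most recent call last):
  File "<stdin>", line 8, in <module>
    return _quantile_unchecked(
        a, q, axis, out, overwrite_input, method, keepdims, weights)
    return _ureduce(a,
                    func=_quantile_ureduce_func,
    ...<5 lines>...
                    overwrite_input=overwrite_input,
                    method=method)
    r = func(a, **kwargs)
    result = _quantile(arr,
                       quantiles=q,
    ...<2 lines>...
                       out=out,
                       weights=wgt)
    slices_having_nans = np.isnan(arr[-1, ...])
                                  ~~~^^^^^^^^^
IndexError: index -1 is out of bounds for axis 0 with size 0
```

View pics/scenec.png

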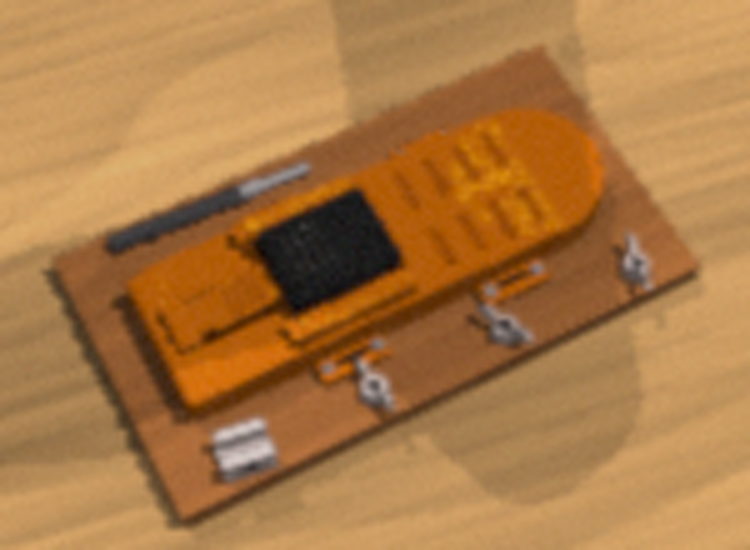

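The enlarged scene view shows the cover's dark top with corners near crop (257,238), (360,188), (402,262) and (300,310). The tab is to its left and the heel to its right. The hinge block and nuts are on the near side, the punch on the far side. I'll check this against the top view.

Run:
```python
from h import *
for n,(x0,y0,x1,y1) in (("scene",(170,150,320,260)),("top",(212,165,332,245))):
    f=load(n); P=cloud(f); hsv=cv2.cvtColor(f["img"],cv2.COLOR_RGB2HSV); z=P[...,2]
    box=np.zeros((384,512),bool); box[y0:y1,x0:x1]=1
    amb=(box&(hsv[...,0]<25)&(hsv[...,1]>200)&(hsv[...,2]>150))
    amb=cv2.morphologyEx(amb.astype(np.uint8),cv2.MORPH_OPEN,np.ones((3,3)))
    drk=box&(hsv[...,2]<(60 if n=="scene" else 95))&(z>.05)
    cs,_=cv2.findContours(drk.astype(np.uint8),0,2); c=max(cs,key=cv2.contourArea)
    print(n,drk.sum(),"cover z med",np.median(z[drk]).round(4))
    for zz in (.06,.062): r=cv2.minAreaRect((ray(f,c[:,0,:],zz)[:,:2]*1000).astype(np.float32)); print("cover",zz,np.round(r[0],1),np.round(r[1],1),round(r[2],2))
    a=np.radians(9.3); ex=np.array([-np.sin(a),np.cos(a)]); 
    cs,_=cv2.findContours(amb,0,2); c=max(cs,key=cv2.contourArea)
    r=cv2.minAreaRect((ray(f,c[:,0,:],.042)[:,:2]*1000).astype(np.float32)); print("amber",np.round(r[0],1),np.round(r[1],1),round(r[2],2))
    m=box&(z>.011)&(z<.03); r=cv2.minAreaRect((P[m][:,:2]*1000).astype(np.float32)); print("board(depth)",np.round(r[0],1),np.round(r[1],1),round(r[2],2))
    brd=(box&(hsv[...,0]<16)&(hsv[...,1]>100)).astype(np.uint8)
    brd=cv2.morphologyEx(brd,cv2.MORPH_CLOSE,np.ones((5,5))); cs,_=cv2.findContours(brd,0,2); c=max(cs,key=cv2.contourArea)
    r=cv2.minAreaRect((ray(f,c[:,0,:],.018)[:,:2]*1000).astype(np.float32)); print("board(col)",np.round(r[0],1),np.round(r[1],1),round(r[2],2))
    dk=amb.astype(bool)&(z>.038)&(z<.045); print("deck z",np.median(z[dk]))
    if n=="top": cv2.imwrite("pics/topc.png",cv2.resize(f["img"][y0:y1,x0:x1,::-1],None,fx=6,fy=6,interpolation=cv2.INTER_CUBIC))
```

```text
scene 414 cover z med 0.0604
cover 0.06 [575.5 -44.2] [56.9 69.3] 9.17
cover 0.062 [576.7 -44.4] [56.8 69.1] 9.17
amber [564.6  -8.7] [ 97.3 286.7] 9.29
board(depth) [566.8 -13.3] [193.7 340.6] 8.65
board(col) [573.6 -14.4] [218.2 360.8] 11.84
deck z 0.04055629772035323
top 290 cover z med 0.0614
cover 0.06 [569.  -42.8] [53.  67.9] 9.03
cover 0.062 [568.7 -42.7] [52.9 67.8] 9.03
amber [553.8  58.8] [ 90.6 141.3] 7.58
board(depth) [565.5 -12.6] [190.4 340.6] 8.78
board(col) [565. -12.] [192.4 340.5] 9.04
deck z 0.04166834391210584
```

View pics/topc.png

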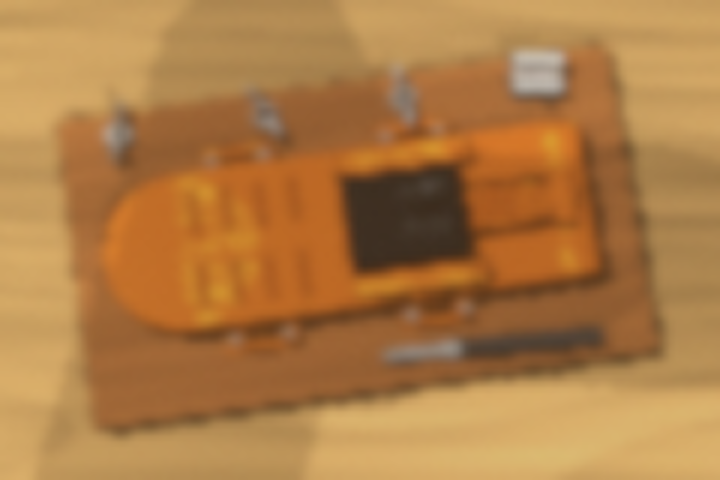

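The manual's scale: shifts go in shares of 0.6 m and turns go in shares of pi rad. Converting my numbers, 0.477 m / 0.6 = 0.795, -0.279 m / 0.6 = -0.465, -1.275 rad / 3.1416 = -0.4058.

Emit:
creep_tool(
  moves=[
    [0, [0.795, -0.465, 0.0833], -0.4058],
    [0, [0.795, -0.465, 0.0833], -0.4058],
    [0, [0.795, -0.465, 0.0833], -0.4058],
    [0, [0.795, -0.465, 0.0833], -0.4058],
    [0, [0.795, -0.465, 0.0833], -0.4058],
    [0, [0.795, -0.465, 0.0833], -0.4058],
    [0, [0.795, -0.465, 0.0833], -0.4058],
    [0, [0.795, -0.465, 0.0833], -0.4058],
    [0, [0.795, -0.465, 0.0833], -0.4058],
    [0, [0.795, -0.465, 0.0833], -0.4058],
  ],
  squeeze=60,
)

```text
clock: 1.35
ee_pos: [0.5817, -0.0991, 0.1806]
tool_rot: [-3.141, -0.001, 1.732]
force: [-0.3, -0.1, 0.4]
grip_width: -0.001
gripper_force: 0.0
```

To row units: 0.125 m / 0.6 = 0.2083, -0.002 m / 0.6 = -0.0033.

Emit:
creep_tool(
  moves=[
    [0, [-0.0033, -0.0033, 0.1], 0],
    [0, [-0.0033, -0.0033, 0.1833], 0],
    [0, [-0.0033, -0.0033, 0.2083], 0],
    [0, [-0.0033, -0.0033, 0.2083], 0],
  ],
)

```text
clock: 1.85
ee_pos: [0.5782, -0.1052, 0.056]
tool_rot: [-3.14, -0.0, 1.727]
force: [0.8, -0.7, 0.7]
grip_width: 0.001
gripper_force: 0.0
```

Run:
```python
from workcell import arm
import cv2,numpy as np
from h import *
for n in("scene","top"):
    f=arm.grab_frame(n); np.savez(f"{n}1.npz",**f)
f=load("scene","1"); cv2.imwrite("pics/s1.png",cv2.resize(f["img"][140:260,170:320,::-1],None,fx=5,fy=5,interpolation=cv2.INTER_CUBIC))
s=arm.get_state()["ee_pos"]; print(s, proj(f,s), proj(load("top"),s))
```

```text
[ 0.57983016 -0.10529536  0.05798518] [[214.77652572 207.57774577]] [[297.53296793 198.16688991]]
```

View pics/s1.png

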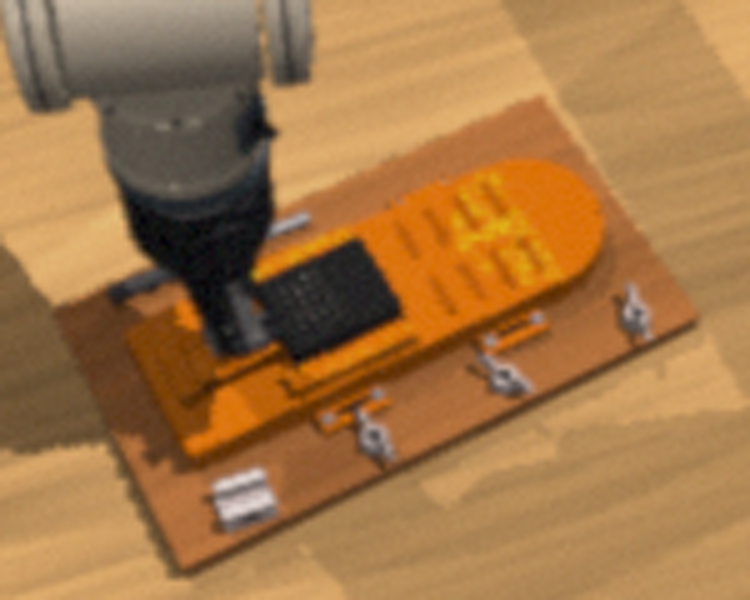

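The shut fingertips, near crop (235,350), stand over the tab pad just behind the cover's end wall. Now I'll press.

To row units: 0.008 m / 0.6 = 0.0133, 0.005 m / 0.6 = 0.0083.

Emit:
creep_tool(
  moves=[
    [0, [0, 0, 0.0083], 0],
    [0, [0, 0, 0.0133], 0],
    [0, [0, 0, 0.0133], 0],
  ],
)

```text
clock: 2.33
ee_pos: [0.5792, -0.1048, 0.0488]
tool_rot: [3.14, 0.001, 1.728]
force: [-0.1, -0.2, 2.2]
grip_width: 0.002
gripper_force: 0.9
```

Emit:
creep_tool(
  moves=[
    [0, [0, 0, 0.0033], 0],
    [0, [0, 0, 0.0033], 0],
  ],
)

```text
clock: 2.58
ee_pos: [0.5792, -0.1048, 0.0466]
tool_rot: [3.141, 0.0, 1.728]
force: [0.4, 0.3, 4.1]
grip_width: -0.002
gripper_force: 1.9
```

Emit:
creep_tool(
  moves=[
    [0, [0, 0, 0.0033], 0],
    [0, [0, 0, 0.0033], 0],
  ],
)

```text
clock: 2.82
ee_pos: [0.5793, -0.105, 0.045]
tool_rot: [3.14, 0.001, 1.728]
force: [-0.3, -1.5, 8.4]
grip_width: -0.001
gripper_force: 4.4
```

To row units: 0.025 m / 0.6 = 0.0417, 0.022 m / 0.6 = 0.0367.

Emit:
creep_tool(
  moves=[
    [0, [0.01, 0, 0], 0],
    [0, [0.02, 0, 0], 0],
    [0, [0.0267, 0, 0], 0],
    [0, [0.0317, 0, 0], 0],
    [0, [0.0367, 0, 0], 0],
    [0, [0.0417, 0, 0], 0],
    [0, [0.0417, 0, 0], 0],
  ],
)

```text
clock: 3.7
ee_pos: [0.5757, -0.0806, 0.045]
tool_rot: [3.14, 0.001, 1.728]
force: [0.9, -2.8, 8.1]
grip_width: 0.001
gripper_force: 3.6
```

Run:
```python
from workcell import arm
from h import *
f=arm.grab_frame("scene"); cv2.imwrite("pics/s2.png",cv2.resize(f["img"][140:260,170:320,::-1],None,fx=5,fy=5,interpolation=cv2.INTER_CUBIC))
```

```text
(no output)
```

View pics/s2.png

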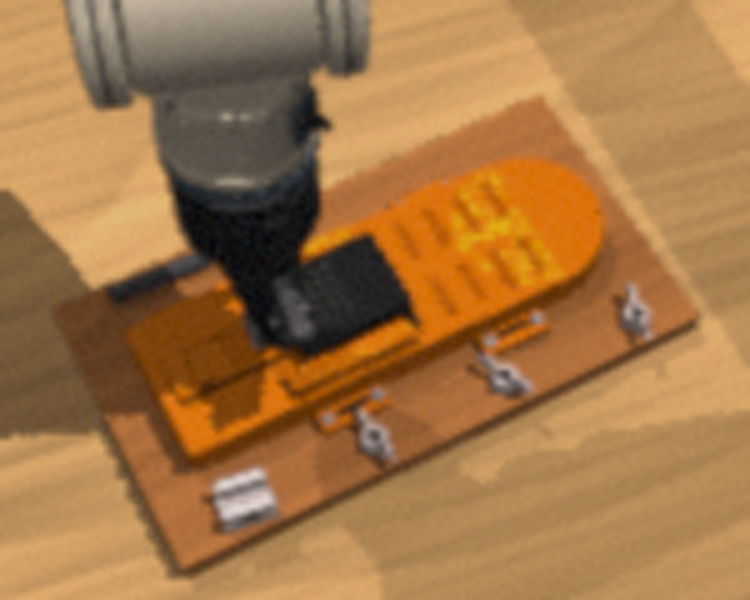

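The cover is released. Its near right corner has moved from crop (402,310) to about (412,318), roughly 8 mm, with the tips against its wall. I'll keep pushing, rising a little once the tips are past the tab.

To row units: 0.069 m / 0.6 = 0.115, 0.063 m / 0.6 = 0.105.

Emit:
creep_tool(
  moves=[
    [0, [0.0117, 0, 0], 0],
    [0, [0.025, 0, -0.0017], 0],
    [0, [0.0383, 0, -0.0033], 0],
    [0, [0.0517, 0, -0.005], 0],
    [0, [0.065, 0, -0.0067], 0],
    [0, [0.0783, 0, -0.0067], 0],
    [0, [0.0917, 0, -0.0067], 0],
    [0, [0.105, 0, -0.0067], 0],
    [0, [0.115, 0, -0.0067], 0],
    [0, [0.115, 0, -0.0067], 0],
  ],
)

```text
clock: 5.0
ee_pos: [0.5639, -0.0114, 0.0483]
tool_rot: [-3.142, -0.0, 1.728]
force: [-0.4, -0.3, -0.6]
grip_width: 0.001
gripper_force: 0.0
```

Run:
```python
from workcell import arm
from h import *
for n in("scene","top"): np.savez(f"{n}3.npz",**arm.grab_frame(n))
f=load("scene","3"); cv2.imwrite("pics/s3.png",cv2.resize(f["img"][140:260,170:320,::-1],None,fx=5,fy=5,interpolation=cv2.INTER_CUBIC))
```

```text
(no output)
```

View pics/s3.png

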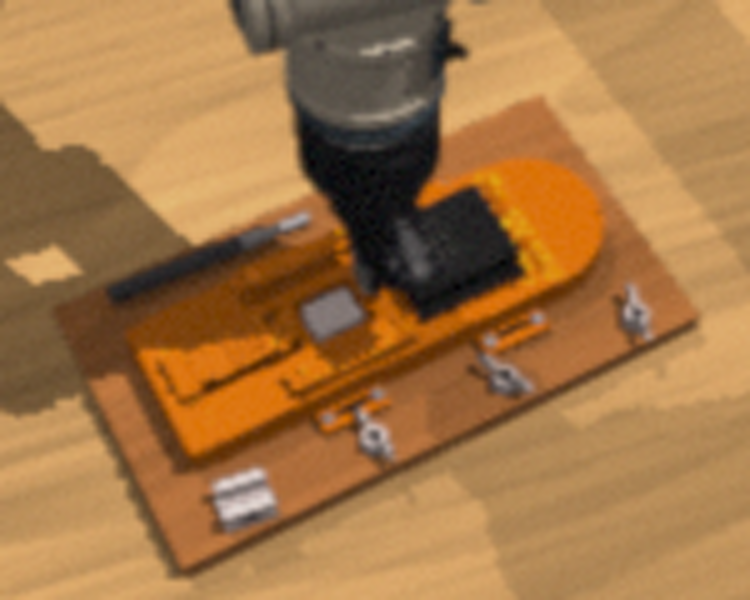

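The cover lies on the footplate at about crop (465,250), clear of the rails, and the exposed hinge block shows at (333,313). I'll push about 12 mm more for margin, back off slightly and rise.

To row units: -0.15 m / 0.6 = -0.25, -0.11 m / 0.6 = -0.1833.

Emit:
creep_tool(
  moves=[
    [0, [0.01, 0, 0], 0],
    [0, [0.02, 0, 0], 0],
    [0, [0.0233, 0, 0], 0],
    [0, [0.0233, 0, 0], 0],
    [0, [0.0167, 0, 0], 0],
    [0, [0.0167, 0, -0.0833], 0],
    [0, [-0.0833, 0, -0.1833], 0],
    [0, [-0.1833, 0, -0.25], 0],
    [0, [-0.25, 0, -0.25], 0],
    [0, [-0.25, 0, -0.25], 0],
  ],
)

```text
clock: 6.35
ee_pos: [0.5887, -0.1641, 0.2003]
tool_rot: [3.138, 0.002, 1.724]
force: [-0.6, 0.4, -0.3]
grip_width: -0.001
gripper_force: 0.0
```

Run:
```python
from workcell import arm
from h import *
for n in("scene","top"): np.savez(f"{n}4.npz",**arm.grab_frame(n))
O=np.array([.566,-.013]);a=np.radians(9.0);ex=np.array([-np.sin(a),np.cos(a)]);ey=np.array([-np.cos(a),-np.sin(a)])
for n,t in(("scene",60),("top",95)):
    f=load(n,"4"); P=cloud(f); d=P[...,:2]-O; x=d@ex;y=d@ey;z=P[...,2]
    m=(x>.015)&(x<.145)&(abs(y)<.047)&(z>.054)&(z<.075)
    print(n,m.sum(),"x",np.percentile(x[m],[1,99]).round(4),"y",np.percentile(y[m],[1,99]).round(4),"z",np.percentile(z[m],[5,50,95]).round(4))
    k=(abs(y)<.012)&(x>-.080)&(x<-.070)&(z>.03)&(z<.08); print("tab z",k.sum(),np.median(z[k]) if k.any() else None)
f=load("scene","4"); cv2.imwrite("pics/s4.png",cv2.resize(f["img"][140:260,170:320,::-1],None,fx=5,fy=5,interpolation=cv2.INTER_CUBIC))
```

```text
scene 395 x [0.0261 0.0937] y [-0.0285  0.0272] z [0.057  0.0602 0.0629]
tab z 27 0.048707741132306234
top 317 x [0.0279 0.0958] y [-0.0262  0.0283] z [0.0574 0.0616 0.0658]
tab z 19 0.049601966306796266
```

View pics/s4.png

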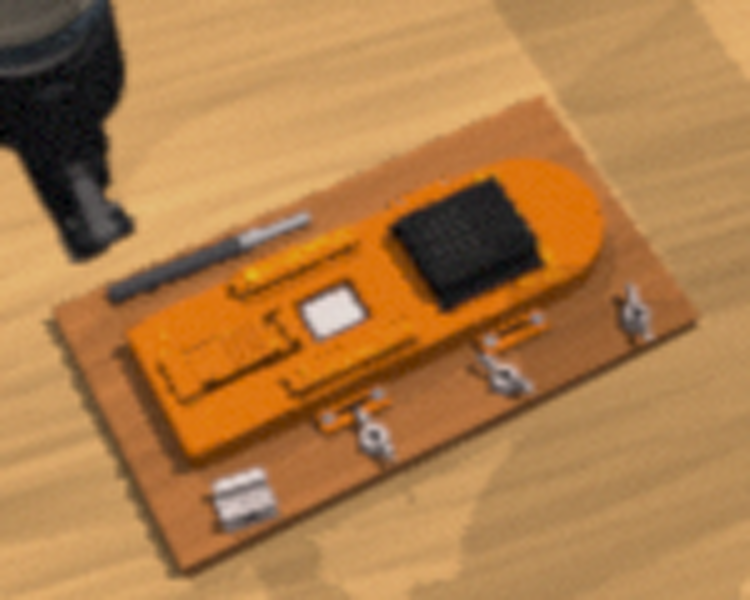

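The cover now lies flat at about crop (465,240), with its origin at x ≈ 61 mm, y ≈ 0, top z ≈ 61 mm. The tab is back up, at 49 mm, and the nuts, hinge block and punch look unmoved. I'm handing the job in.

```bash
python3 -c "
from workcell import arm
print(arm.close_job())"
```

```text
the job is handed in; nothing more can be done
None
```

The job is handed in, and no verdict came back: my last camera check showed the cover flat on the footplate about 61 mm ahead of the board's middle, clear of the rails, with the tab sprung back up and the nuts, hinge block and punch unmoved to the eye (the mallet was out of view).

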